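Find the full carton among the display dummies and face it up

ROBOT

A 6-joint arm with a two-finger parallel gripper is mounted at the origin on the work surface. World frame = base frame: x ahead of the robot, y to its left, z up, the work surface at z = 0. Lengths are in m, angles in rad, forces in N, time in s.
With the tool pointing down it reaches from about 0.3 to 0.875 m from the base axis. Payload 6.4 kg.
Tool frame: the origin (TCP) lies at the very end of the fingers, on their centre line; the grasp point (between the pads) lies 19 mm behind it; z points along the fingers, y is the direction in which the jaws open and shut (so a half turn about z gives the same grasp; the last joint's range is limited). The gripper opens to 88 mm and grips with 3 to 60 N. Pads are 18 mm wide; open, the fingers measure 123 mm over their backs; the gripper's body (75 mm by 187 mm) begins 45 mm behind the grasp point.
Start: joints at [-1.315, 0.181, 1.607, -0, 1.354, -0.206], TCP at [0.256, -0.515, 0.239] pointing down, gripper open.
Joint ranges: [-2.99, 2.99], [-0.89, 2.07], [0.3, 2.58], [-1.14, 4.28], [0, 2.63], [-3.12, 3.12]. Speed limits (rad/s): [2.57, 2.57, 3.01, 3.14, 3.14, 3.14].

INTERFACE

Orientations are given as a rotation vector (axis times angle).
In Python, from station import robot gives the robot as it stands.
- The arm moves only by the shell command python3 -m pendant 'ROWS' [FORCE]. ROWS is JSON, a list of rows, each an object of numbers: "dx", "dy", "dz": the shift along the tool's x, y, z in m; "rx", "ry", "rz": the turn, a rotation vector about the tool's x, y, z in rad; "hand": the finger opening in m, from 0 to 0.0881. A call has 1 to 5 rows; each row is the pose to reach, as a shift and turn from the pose commanded when the call began, along the tool's axes at that moment; what a row does not reach only later rows make up. A row lasts 1/8 s, in which the tool goes at most 62.5 mm and 10.7 degrees, less where a joint would pass 70% of its speed; a pose out of reach is approached as far as the arm can. A call with a gripper value outside its range is refused whole. The fingers move at their own pace and stop on an object; FORCE is the grip in N (left out, the last holds). Time passes only in rows, so rows that repeat a pose let the fingers close. It gives the time, the measured TCP pose, the force and the opening at its end, in the units of the state.
- robot.state(): the state, without advancing time (a new reading comes with each control period).
- robot.get_image(name): name is "scene" or "top"; returns a dict with "pixels" (420x560x3 uint8, red, green, blue), "intrinsics" (3x3 intrinsics, pixels), "rvec" (rotation vector, rad) and "tvec" (3), from world to camera coordinates, as OpenCV has them. Camera axes: x right, y down, z forward; pixel columns grow to the right and rows downward; lengths in m; the calibration is good to about 2 mm. A picture is of the moment at which its call begins. There is no depth.
- robot.hand_in(): hands the job in, once; it reports no verdict.
Trained networks look in the newest picture that a camera, given by its name, has taken for a name from the list of things; names that differ only in an ending like _2 or _b are one class to them, and where a whole thing is asked for, a point or a joint stands for the part that bears it (a point fixed in the world has none). Each returns a list of dicts, best first, with "confidence" (0 to 1); they miss things now and then, are a little off and sometimes report something else, mostly with a low value. They report only what shows in the picture. A call takes as long as a camera call. They do not tell look-alikes from the thing itself.
- robot.trace(camera, target): "region" (420x560 bool, what is visible of it) and "at" ([column, row] in pixels, amid what is visible of it).
The state is a dict: "time_s": time; "joints": joint angles; "joint_velocities": joint speeds; "effort": joint torques, N m; "tool_pos": TCP position; "ee_rot": TCP orientation; "contact_force": force on the tool from outside, world axes, zero at the start; "ft_torque": the same for the moment, N m; "gripper_width": finger opening in m.
Only numpy, scipy, OpenCV 4.12 (cv2) and the standard library are available. Lean on these libraries where they do the work, as an engineer would, in place of code of your own. Each camera call takes 0.05 s, during which the arm holds its last target.

TASK

Four identical closed cartons came back from a shop display and stand in the cardboard tray: three hold empty show bottles, one still holds a full bottle. Feel by lifting which one is heavy and put that one into the empty middle lane of the sloping pick shelf, sitting flat on the slope, square and snug against the front stop; the other three end standing upright in the tray. Set the cartons down rather than dropping them, and do not disturb the loose jar, the tape dispenser or the scanner.

Things in the scene. Friction and masses are not known exactly. Their poses are not given: they have to be found in the camera images.
- carton_a: one of four outwardly identical closed white card cartons with grey panels, 58 x 58 mm, 100 mm tall, rigid, upright in the tray; origin at the centre of its underside, z up, x and y square to its side faces. The bottle inside cannot be seen and has 1 to 2 mm of play. With an empty bottle it weighs 110 to 165 g in all, with the full one 310 to 430 g; which is full changes every time
- carton_b: one of four outwardly identical closed white card cartons with grey panels, 58 x 58 mm, 100 mm tall, rigid, upright in the tray; origin at the centre of its underside, z up, x and y square to its side faces. The bottle inside cannot be seen and has 1 to 2 mm of play. With an empty bottle it weighs 110 to 165 g in all, with the full one 310 to 430 g; which is full changes every time
- carton_c: one of four outwardly identical closed white card cartons with grey panels, 58 x 58 mm, 100 mm tall, rigid, upright in the tray; origin at the centre of its underside, z up, x and y square to its side faces. The bottle inside cannot be seen and has 1 to 2 mm of play. With an empty bottle it weighs 110 to 165 g in all, with the full one 310 to 430 g; which is full changes every time
- carton_d: one of four outwardly identical closed white card cartons with grey panels, 58 x 58 mm, 100 mm tall, rigid, upright in the tray; origin at the centre of its underside, z up, x and y square to its side faces. The bottle inside cannot be seen and has 1 to 2 mm of play. With an empty bottle it weighs 110 to 165 g in all, with the full one 310 to 430 g; which is full changes every time
- tray: shallow open cardboard tray, fixed to the bench, 280 x 280 mm outside, walls 4 mm thick and 30 mm high, floor 4 mm thick; origin at the centre of its underside, z up. The cartons stand in it two by two, their centres about 60 mm from the tray's middle along its x and y, with at least 35 mm free between neighbours
- rack: fixed grey pick shelf on the bench, 230 mm deep (x), 364 mm wide (y), low front at -x, open above; origin under it at bench height in the middle of its width, 110 mm behind the front stop. It carries the sloping deck
- deck: the shelf's sheet-metal deck, rising 0.26 rad (15 degrees) to the back: x runs up the slope, z is square to it; origin on the deck's surface, mid-width, at the inner face of the front stop, 50 mm above the bench. Stop 25 mm high; empty middle lane 173 mm wide between 14 mm ribs, 230 mm long; fixed 85 mm tall jars fill the lanes either side from 103 mm off the middle. Cartons do not slide down by themselves
- jar: loose black screw-cap jar with grey label on the bench between tray and shelf, diameter 60 mm, 85 mm tall; origin at the centre of its underside; to be left alone
- dispenser: desk tape dispenser, black with an amber roll, 150 x 55 mm, 98 mm tall, loose on the bench left of the tray; origin at the centre of its underside; to be left alone
- scanner: hand-held barcode scanner lying on the bench, grey head and black handle, about 170 mm long and 47 mm tall, between the tray and the shelf; origin under its head's back end; to be left alone
Not all that is in view belongs to the job. Leave any red or yellow look-alike of the carton_a alone.

How it is judged:
By the outcome, as a careful person would: the job done as asked, in the order asked, and still so for the second after the job is handed in, with the robot touching nothing.
It also fails if it takes over 72 s, if anything falls off the work surface, if the arm or the gripper's body presses on something with over 40 N, if the wrist force passes 120 N, or if a joint passes its speed limit or range.

## Working session

There is one attempt and no reset: what is moved stays moved. The work goes in short steps, Python scripts to look and compute and a shell command to move; the robot and the scene stay as the last step left them, time stands still between calls to the robot, and variables do not carry over. Pictures are saved under pics/ and viewed, and the job is handed in when it is done.

```bash
ls; mkdir -p pics; python3 - <<'E'
from station import robot
import cv2,numpy as np,pickle
d={}
for n in("scene","top"):
    im=robot.get_image(n);d[n]=im
    cv2.imwrite(f"pics/{n}0.png",cv2.resize(im["pixels"][:,:,::-1],(784,588),interpolation=cv2.INTER_CUBIC))
    print(n,im["intrinsics"],im["rvec"],im["tvec"])
pickle.dump(d,open("im0.pkl","wb"))
print(robot.state())
E
```

```text
pics
scene [[399.19446297   0.         276.91517579]
 [  0.         399.19446297 210.23537483]
 [  0.           0.           1.        ]] [ 0.83301609  2.39298038 -1.232634  ] [ 0.34999637 -0.17670591  1.29744067]
top [[417.57102312   0.         273.08935371]
 [  0.         417.57102312 199.24962036]
 [  0.           0.           1.        ]] [ 2.16030387 -2.216684    0.08563108] [0.09740501 0.53352091 0.98032476]
{'time_s': 0.1, 'joints': array([-1.31528159e+00,  1.81494994e-01,  1.60785487e+00,  6.59101638e-06,
        1.35378525e+00, -2.06315130e-01]), 'joint_velocities': array([ 4.98087320e-05, -2.13070707e-03, -3.19831387e-03, -1.00683910e-03,
        3.40451224e-04, -1.21166615e-05]), 'effort': array([ 3.62308774e-04, -4.34821880e+01, -3.42695439e+01,  7.04631326e-02,
        3.40165431e-02, -3.56492512e-05]), 'tool_pos': array([ 0.25610461, -0.51430702,  0.23791002]), 'ee_rot': array([-3.05670591e+00, -7.18655747e-01,  4.94671319e-05]), 'contact_force': array([-0.45745654, -0.54800889,  0.40962327]), 'ft_torque': array([0.01662603, 0.02047962, 0.01177169]), 'gripper_width': 0.08811356864469408}
```

View pics/scene0.png

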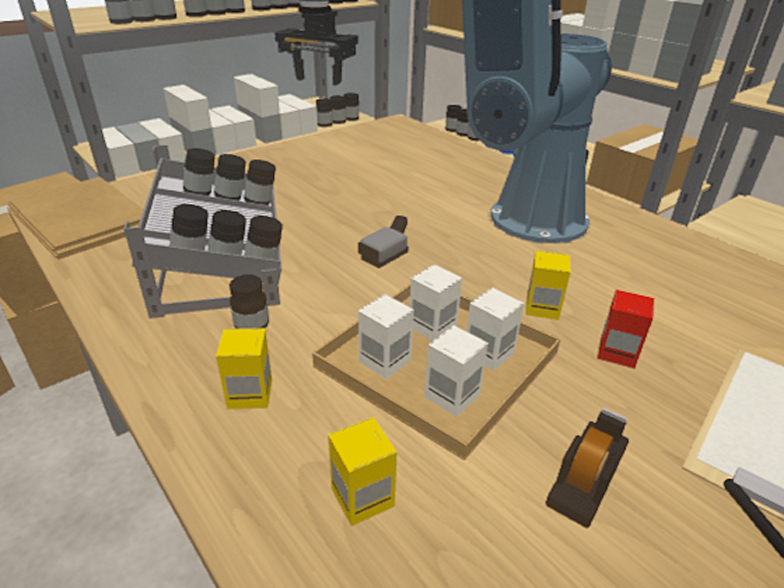

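View pics/top0.png

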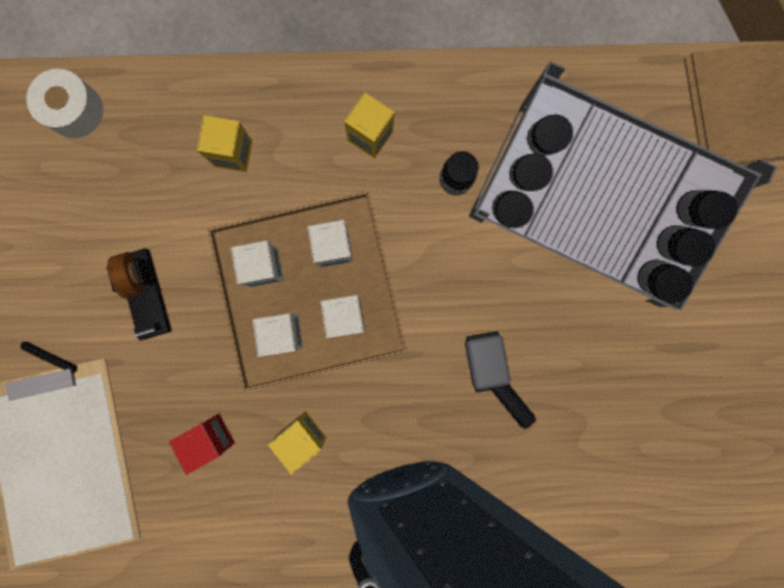

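```bash
python3 - <<'E'
from station import robot
import numpy as np,pickle
o={}
for n in("scene","top"):
    for t in("carton_a","tray","rack","deck","jar","dispenser","scanner"):
        r=robot.trace(n,t);o[n,t]=r
        print(n,t,[(round(x["confidence"],2),np.round(x["at"]).tolist(),int(x["region"].sum())) for x in r])
pickle.dump(o,open("tr0.pkl","wb"))
print(robot.state()["time_s"])
E
```

```text
scene carton_a [(0.96, [260.0, 337.0], 2861), (0.93, [392.0, 206.0], 1231), (0.9, [443.0, 234.0], 1612), (0.85, [276.0, 236.0], 1879), (0.81, [352.0, 229.0], 1494), (0.78, [324.0, 263.0], 2145), (0.69, [173.0, 264.0], 1994), (0.59, [310.0, 217.0], 1541)]
scene tray [(0.68, [304.0, 273.0], 6372)]
scene rack [(0.68, [148.0, 163.0], 9259)]
scene deck [(0.61, [152.0, 154.0], 7753)]
scene jar [(0.73, [178.0, 215.0], 955)]
scene dispenser [(0.69, [419.0, 335.0], 2772)]
scene scanner [(0.94, [275.0, 173.0], 831)]
top carton_a [(0.93, [246.0, 226.0], 800), (0.85, [237.0, 173.0], 870), (0.84, [143.0, 319.0], 1120), (0.77, [263.0, 90.0], 1098), (0.75, [212.0, 315.0], 1069), (0.75, [162.0, 101.0], 1195), (0.66, [183.0, 186.0], 992), (0.62, [196.0, 238.0], 870)]
top tray [(0.91, [225.0, 206.0], 10904)]
top rack [(0.82, [440.0, 136.0], 19459)]
top deck [(0.97, [441.0, 140.0], 19150)]
top jar [(0.89, [327.0, 124.0], 688)]
top dispenser [(0.63, [104.0, 207.0], 1860)]
top scanner [(0.77, [352.0, 266.0], 1547), (0.37, [222.0, 205.0], 10352)]
0.8
```

The four white cartons are at full-resolution top pixels (183,186), (237,173), (196,238) and (246,226). The look-alikes are yellow at (162,101), (263,90) and (212,315), and red at (143,319). I'll use only the four white ones that stand in the tray.

```bash
cat > h.py <<'E'
import numpy as np,cv2,pickle
from scipy.spatial.transform import Rotation as R
def cam(im): return im["intrinsics"],R.from_rotvec(im["rvec"]).as_matrix(),np.array(im["tvec"])
def back(im,px,z):
    K,r,t=cam(im);px=np.atleast_2d(np.array(px,float))
    d=np.linalg.inv(K)@np.c_[px,np.ones(len(px))].T
    D=(r.T@d).T;c=-r.T@t
    return c+D*((z-c[2])/D[:,2])[:,None]
def proj(im,P):
    K,r,t=cam(im);p=(K@(r@np.atleast_2d(P).T+t[:,None])).T
    return p[:,:2]/p[:,2:]
E
python3 - <<'E'
from h import *
d=pickle.load(open("im0.pkl","rb"));o=pickle.load(open("tr0.pkl","rb"))
for n in d:
    K,r,t=cam(d[n]);print(n,"cam at",-r.T@t)
im=d["top"];px=im["pixels"].astype(int)
for x in o["top","carton_a"]:
    m=x["region"];c=np.median(px[m],axis=0)
    bright=m&(px.min(2)>165)
    if c.max()-c.min()>60: print("colour",c,x["at"],back(im,x["at"],.1)[0].round(3));continue
    ys,xs=np.nonzero(bright)
    P=back(im,np.c_[xs,ys],.104)[:,:2]
    (cx,cy),(w,h),a=cv2.minAreaRect((P*1000).astype(np.float32))
    print("carton",np.round(x["at"]),"c",round(cx),round(cy),"wh",round(w,1),round(h,1),"a",round(a,1),"mean",(P.mean(0)*1000).round(1),len(xs))
for t,z in(("tray",.03),("jar",.085),("scanner",.04),("dispenser",.08)):
    ys,xs=np.nonzero(o["top",t][0]["region"]);P=back(im,np.c_[xs,ys],z)[:,:2]*1000
    print(t,[np.round(v,1) for v in cv2.minAreaRect(P.astype(np.float32))])
cv2.imwrite("pics/rack.png",cv2.resize(im["pixels"][35:225,325:560,::-1],None,fx=3.2,fy=3.1,interpolation=cv2.INTER_CUBIC))
cv2.imwrite("pics/trayc.png",cv2.resize(im["pixels"][130:285,140:295,::-1],None,fx=3.8,fy=3.8,interpolation=cv2.INTER_CUBIC))
E
```

```text
scene cam at [1.01153729 0.67775875 0.59540753]
top cam at [0.46504154 0.09170518 1.01513322]
carton [246. 226.] c 474 150 wh 54.7 53.6 a 8.0 mean [473.8 149.5] 606
carton [237. 173.] c 592 168 wh 54.8 53.2 a 8.7 mean [592.1 167.3] 580
colour [157.  40.  38.] [142.8, 319.1] [0.279 0.371 0.1  ]
colour [182. 152.  55.] [262.6, 89.7] [0.776 0.101 0.1  ]
colour [199. 167.  63.] [211.6, 315.0] [0.284 0.223 0.1  ]
colour [173. 144.  54.] [161.5, 101.4] [0.755 0.327 0.1  ]
carton [183. 186.] c 562 288 wh 54.9 53.3 a 9.3 mean [562.2 287.5] 587
carton [196. 238.] c 448 255 wh 55.2 52.3 a 7.3 mean [447.8 255.3] 598
tray [array([521.4, 211.8]), array([282.8, 284.3]), np.float64(12.0)]
jar [array([700.5, -43.7]), array([57.7, 74.2]), np.float64(61.8)]
scanner [array([358.9, -99.7]), array([172.9,  74.8]), np.float64(20.2)]
dispenser [array([517. , 473.4]), array([147.3,  76.7]), np.float64(17.6)]
```

View pics/rack.png

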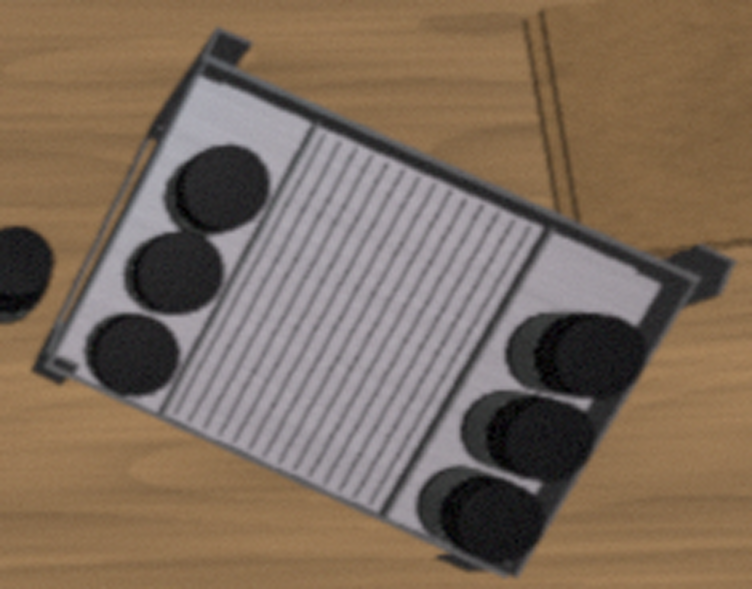

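View pics/trayc.png

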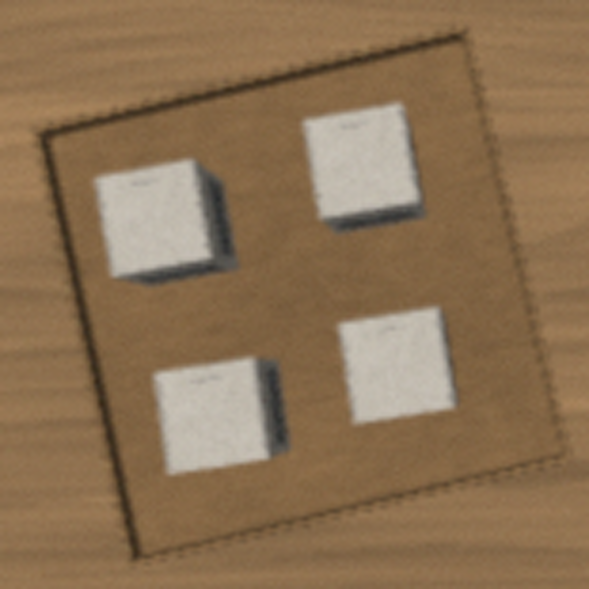

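```bash
python3 - <<'E'
from h import *
d=pickle.load(open("im0.pkl","rb"))
im=d["scene"]
cv2.imwrite("pics/rack2.png",cv2.resize(im["pixels"][95:245,75:225,::-1],None,fx=3.9,fy=3.9,interpolation=cv2.INTER_CUBIC))
E
```

```text
(no output)
```

View pics/rack2.png

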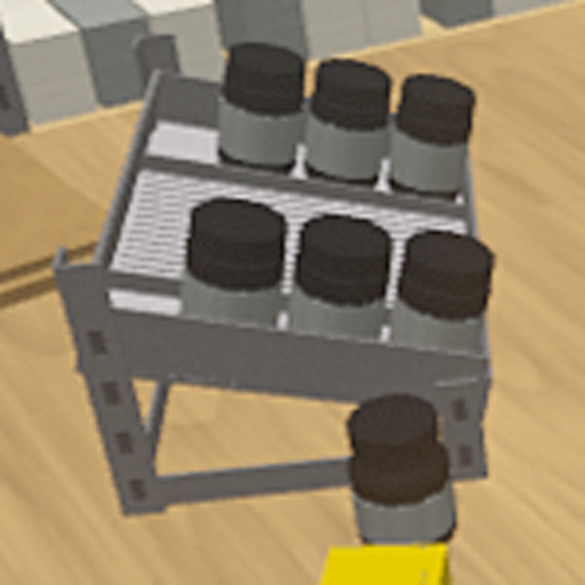

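```bash
cat >> h.py <<'E'
TH=0.26
def deckT(x,y,yaw):
    # rack origin pose -> deck frame rotation, origin
    Rz=R.from_euler("z",yaw).as_matrix()
    Rd=Rz@R.from_euler("y",-TH).as_matrix()
    return Rd,np.array([x,y,0])+Rz@np.array([-.11,0,.05])
def D2W(p,P):
    Rd,o=deckT(*p);return o+np.atleast_2d(P)@Rd.T
def overlay(img,im,p,h=.014,x0=0,y0=0,f=1.):
    def ln(a,b,c):
        q=(proj(im,D2W(p,[a,b]))-[x0,y0]+.5)*f
        cv2.line(img,tuple(int(v) for v in q[0]),tuple(int(v) for v in q[1]),c,1,cv2.LINE_AA)
    for y in(-.0865,.0865):
        ln([0,y,0],[.23,y,0],(0,255,0));ln([0,y,h],[.23,y,h],(0,255,255))
        s=np.sign(y)*.014;ln([0,y+s,0],[.23,y+s,0],(255,255,0))
    for z,c in((0,(0,0,255)),(.025,(255,0,255))):
        ln([0,-.182,z],[0,.182,z],c)
    ln([.23,-.182,0],[.23,.182,0],(0,0,255))
    for y in(-.182,.182): ln([0,y,0],[.23,y,0],(0,0,255))
E
python3 - <<'E'
from h import *
from scipy.optimize import least_squares
d=pickle.load(open("im0.pkl","rb"))
im=d["top"]
c=lambda u,v:[(u)/3.2+325-.5,(v)/3.1+35-.5]
f=np.array([c(273,463)]);b=np.array([c(431,178)])
def res(p):
    return np.r_[(proj(im,D2W(p,[0,0,.025]))-f).ravel(),(proj(im,D2W(p,[.23,0,.0]))-b).ravel()]
s=least_squares(res,[.7,-.3,0]);p=s.x;print(p,s.fun)
np.save("rack.npy",p)
F=6
g=cv2.resize(im["pixels"][50:195,355:505,::-1],None,fx=4,fy=4,interpolation=cv2.INTER_CUBIC)
overlay(g,im,p,x0=355,y0=50,f=4);cv2.imwrite("pics/ov1.png",g)
im=d["scene"];g=cv2.resize(im["pixels"][95:245,75:225,::-1],None,fx=3.9,fy=3.9,interpolation=cv2.INTER_CUBIC)
overlay(g,im,p,x0=75,y0=95,f=3.9);cv2.imwrite("pics/ov2.png",g)
E
```

```text
[ 0.66027277 -0.28215435 -0.49828328] [-0.22462722  0.44569295  0.22073415 -0.44537362]
```

View pics/ov1.png

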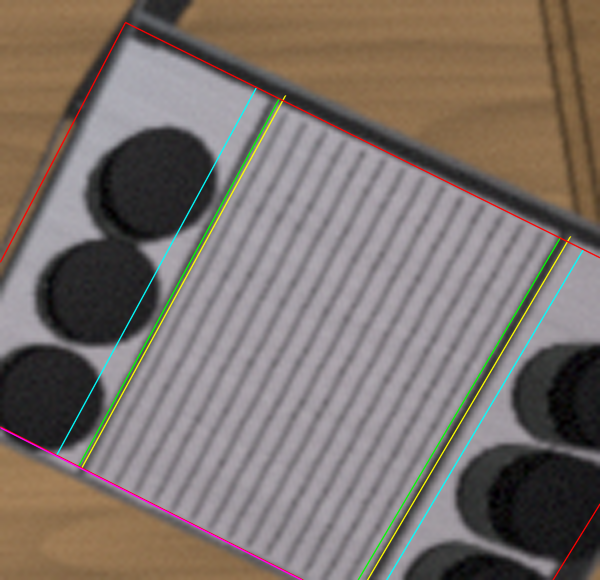

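View pics/ov2.png

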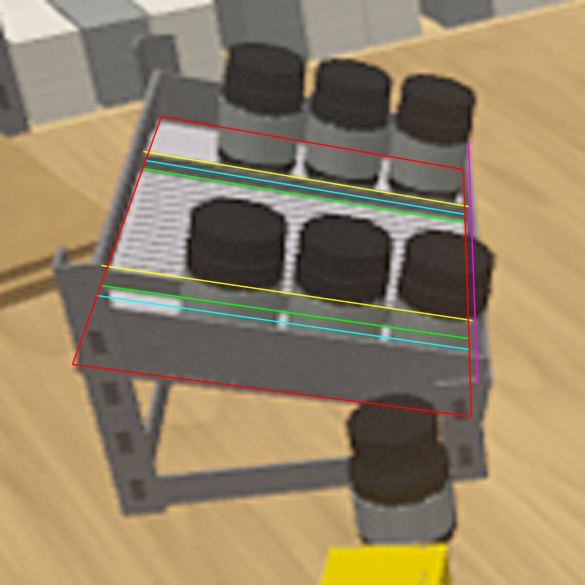

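```bash
cat >> h.py <<'E'
def down(psi): # tool down, tool x at yaw psi (rad)
    c,s=np.cos(psi),np.sin(psi)
    return np.array([[c,s,0],[s,-c,0],[0,0,-1.]])
def deckTool(p,extra=0):
    Rd,o=deckT(*p)
    return np.c_[Rd[:,0],-Rd[:,1],-Rd[:,2]]
def delta(st,pos,Rt):
    R0=R.from_rotvec(st["ee_rot"]).as_matrix()
    d=R0.T@(np.array(pos)-st["tool_pos"]);w=R.from_matrix(R0.T@Rt).as_rotvec()
    print("d",d.round(4),"w",w.round(3),"| pos",st["tool_pos"].round(4),"F",st["contact_force"].round(2),"w",round(st["gripper_width"],4),"t",round(st["time_s"],2))
E
cat > go.py <<'E'
import sys
from h import *
from station import robot
a=[float(v) for v in sys.argv[1:]]
delta(robot.state(),a[:3],down(np.radians(a[3])))
E
python3 go.py .474 .150 .25 8.5
```

```text
d [ 0.4912 -0.4982 -0.0113] w [0.    0.    0.313] | pos [ 0.2562 -0.5148  0.2387] F [ 0.52 -0.3  -0.03] w 0.088 t 0.8
```

```bash
python3 -m pendant '[{"dx":0.2,"dy":-0.2,"dz":-0.011,"rz":0.15,"hand":0.076},{"dx":0.2,"dy":-0.2,"dz":-0.011,"rz":0.15,"hand":0.076},{"dx":0.2,"dy":-0.2,"dz":-0.011,"rz":0.15,"hand":0.076},{"dx":0.25,"dy":-0.25,"dz":-0.011,"rz":0.31,"hand":0.076},{"dx":0.3,"dy":-0.3,"dz":-0.011,"rz":0.31,"hand":0.076}]' 25; python3 go.py .474 .150 .25 8.5
```

```text
d [ 0.4912 -0.4982 -0.0113] w [0.    0.    0.313] | pos [ 0.2562 -0.5148  0.2387] F [ 0.52 -0.3  -0.03] w 0.088 t 0.8schema error: expected keys dx, dy, dz, rx, ry, rz, hand
```

```bash
python3 -m pendant '[{"dx":0.25,"dy":-0.25,"dz":-0.011,"rx":0,"ry":0,"rz":0.15,"hand":0.076},{"dx":0.25,"dy":-0.25,"dz":-0.011,"rx":0,"ry":0,"rz":0.15,"hand":0.076},{"dx":0.25,"dy":-0.25,"dz":-0.011,"rx":0,"ry":0,"rz":0.31,"hand":0.076},{"dx":0.25,"dy":-0.25,"dz":-0.011,"rx":0,"ry":0,"rz":0.31,"hand":0.076},{"dx":0.25,"dy":-0.25,"dz":-0.011,"rx":0,"ry":0,"rz":0.31,"hand":0.076}]' 25; python3 go.py .474 .150 .25 8.5
```

```text
time_s: 1.42
tool_pos: [0.3559, -0.2169, 0.2488]
ee_rot: [3.132, 0.237, 0.001]
contact_force: [0.9, 0.5, 0.1]
gripper_width: 0.0762
d [ 0.172  -0.3449 -0.0014] w [ 0.001 -0.001  0.003] | pos [ 0.3559 -0.2169  0.2488] F [0.94 0.55 0.07] w 0.0762 t 1.43
```

```bash
python3 -m pendant '[{"dx":0.172,"dy":-0.345,"dz":0,"rx":0,"ry":0,"rz":0.003,"hand":0.076},{"dx":0.172,"dy":-0.345,"dz":0,"rx":0,"ry":0,"rz":0.003,"hand":0.076},{"dx":0.172,"dy":-0.345,"dz":0,"rx":0,"ry":0,"rz":0.003,"hand":0.076},{"dx":0.172,"dy":-0.345,"dz":0,"rx":0,"ry":0,"rz":0.003,"hand":0.076},{"dx":0.172,"dy":-0.345,"dz":0,"rx":0,"ry":0,"rz":0.003,"hand":0.076}]' 25; python3 go.py .474 .150 .25 8.5
```

```text
time_s: 2.05
tool_pos: [0.4516, 0.081, 0.249]
ee_rot: [3.132, 0.234, 0.002]
contact_force: [1.1, -1.1, 0.2]
gripper_width: 0.076
d [ 0.0324 -0.0649 -0.001 ] w [ 0.001 -0.001  0.001] | pos [0.4516 0.081  0.249 ] F [ 1.1  -1.06  0.23] w 0.076 t 2.05
```

```bash
python3 -m pendant '[{"dx":0.032,"dy":-0.065,"dz":0,"rx":0,"ry":0,"rz":0,"hand":0.076},{"dx":0.032,"dy":-0.065,"dz":0.02,"rx":0,"ry":0,"rz":0,"hand":0.076},{"dx":0.032,"dy":-0.065,"dz":0.07,"rx":0,"ry":0,"rz":0,"hand":0.076},{"dx":0.032,"dy":-0.065,"dz":0.11,"rx":0,"ry":0,"rz":0,"hand":0.076},{"dx":0.032,"dy":-0.065,"dz":0.11,"rx":0,"ry":0,"rz":0,"hand":0.076}]' 25; python3 go.py .474 .150 .056 8.5; python3 - <<'E'
from h import *
from station import robot
im=robot.get_image("top");cv2.imwrite("pics/t1.png",cv2.resize(im["pixels"][100:310,110:390,::-1],None,fx=2.7,fy=2.7))
im=robot.get_image("scene");cv2.imwrite("pics/s1.png",cv2.resize(im["pixels"][110:350,200:450,::-1],None,fx=2.4,fy=2.4))
E
```

```text
time_s: 2.68
tool_pos: [0.4705, 0.1478, 0.1357]
ee_rot: [-3.133, -0.234, 0.011]
contact_force: [-0.5, -0.7, -0.3]
gripper_width: 0.0758
d [ 0.0044 -0.0016  0.0796] w [-0.001  0.007  0.001] | pos [0.4705 0.1478 0.1357] F [-0.45 -0.72 -0.3 ] w 0.0758 t 2.67
```

View pics/s1.png

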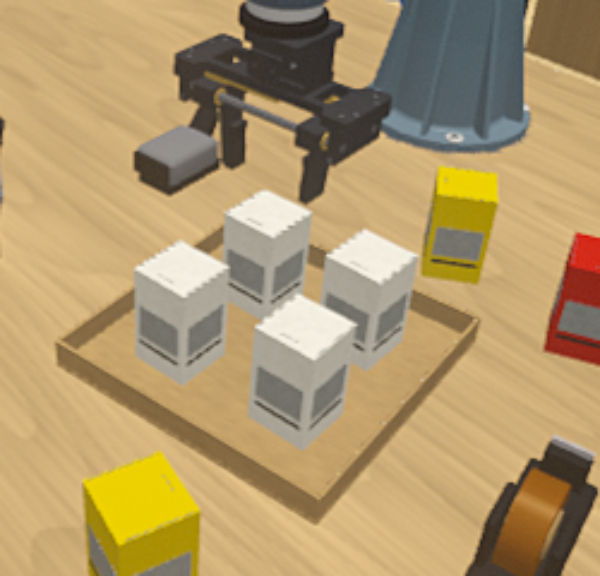

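View pics/t1.png

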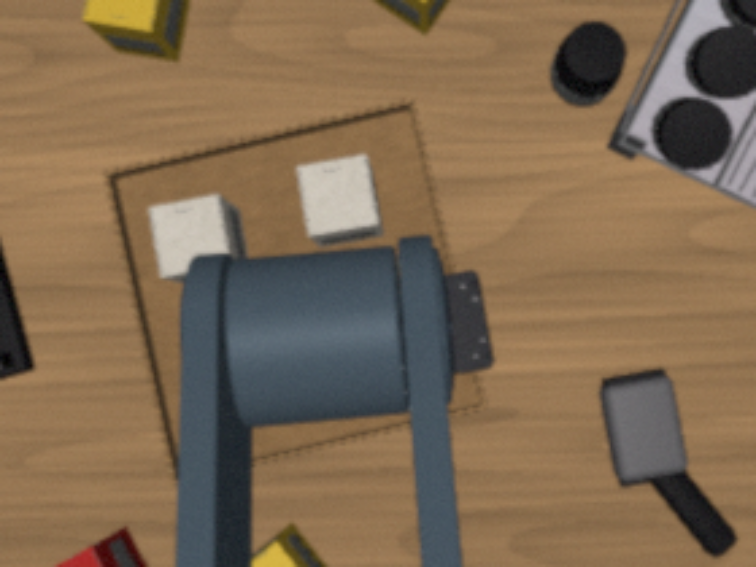

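The gripper is centred over the carton furthest from the camera, near crop pixel (265,220). The scanner is well clear in depth. Next I descend.

```bash
python3 -m pendant '[{"dx":0.002,"dy":-0.001,"dz":0.01,"rx":0,"ry":0,"rz":0,"hand":0.076},{"dx":0.002,"dy":-0.001,"dz":0.04,"rx":0,"ry":0,"rz":0,"hand":0.076},{"dx":0.002,"dy":-0.001,"dz":0.076,"rx":0,"ry":0,"rz":0,"hand":0.076},{"dx":0.002,"dy":-0.001,"dz":0.076,"rx":0,"ry":0,"rz":0,"hand":0.076}]' 25; python3 go.py .474 .150 .056 8.5
```

```text
time_s: 3.28
tool_pos: [0.4735, 0.149, 0.0611]
ee_rot: [-3.133, -0.233, 0.006]
contact_force: [-0.6, 0.4, 0.0]
gripper_width: 0.0756
d [ 0.0006 -0.0009  0.0051] w [-0.     0.004  0.   ] | pos [0.4735 0.149  0.0611] F [-0.62  0.38  0.05] w 0.0756 t 3.27
```

```bash
python3 -m pendant '[{"dx":0,"dy":0,"dz":0,"rx":0,"ry":0,"rz":0,"hand":0.05},{"dx":0,"dy":0,"dz":0,"rx":0,"ry":0,"rz":0,"hand":0.05},{"dx":0,"dy":0,"dz":0,"rx":0,"ry":0,"rz":0,"hand":0.05}]' 25; python3 go.py .474 .150 .056 8.5
```

```text
time_s: 3.65
tool_pos: [0.4765, 0.1494, 0.0642]
ee_rot: [3.133, 0.234, 0.006]
contact_force: [-0.4, 0.4, 7.4]
gripper_width: 0.0579
d [-0.0024 -0.001   0.0082] w [ 0.    -0.004  0.001] | pos [0.4765 0.1494 0.0642] F [-0.37  0.41  7.43] w 0.0579 t 3.65
```

```bash
python3 -m pendant '[{"dx":0,"dy":0,"dz":0,"rx":0,"ry":0,"rz":0,"hand":0.05},{"dx":0,"dy":0,"dz":0,"rx":0,"ry":0,"rz":0,"hand":0.05}]' 25; python3 go.py .474 .150 .056 8.5;python3 - <<'E'
from h import *
from station import robot
im=robot.get_image("scene");cv2.imwrite("pics/s2.png",cv2.resize(im["pixels"][110:350,200:450,::-1],None,fx=2.4,fy=2.4))
E
```

```text
time_s: 3.9
tool_pos: [0.4764, 0.1494, 0.0642]
ee_rot: [3.133, 0.234, 0.005]
contact_force: [-0.5, 0.8, 6.9]
gripper_width: 0.0579
d [-0.0024 -0.001   0.0082] w [ 0.    -0.003  0.001] | pos [0.4764 0.1494 0.0642] F [-0.52  0.76  6.94] w 0.0579 t 3.9
```

View pics/s2.png

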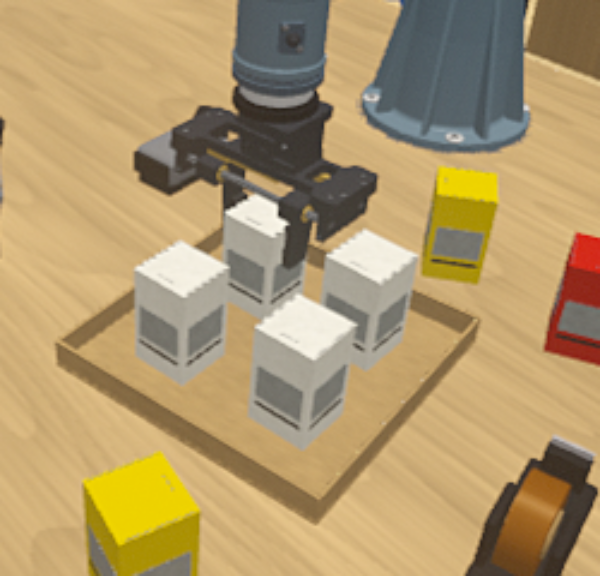

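```bash
python3 -m pendant '[{"dx":0,"dy":0,"dz":-0.01,"rx":0,"ry":0,"rz":0,"hand":0.05},{"dx":0,"dy":0,"dz":-0.03,"rx":0,"ry":0,"rz":0,"hand":0.05},{"dx":0,"dy":0,"dz":-0.03,"rx":0,"ry":0,"rz":0,"hand":0.05},{"dx":0,"dy":0,"dz":-0.03,"rx":0,"ry":0,"rz":0,"hand":0.05},{"dx":0,"dy":0,"dz":-0.03,"rx":0,"ry":0,"rz":0,"hand":0.05}]' 25; cat > ft.py <<'E'
from h import *
from station import robot
F=[];T=[]
for i in range(8):
    robot.get_image("top");s=robot.state();F.append(s["contact_force"]);T.append(s["ft_torque"])
print("F",np.mean(F,0).round(2),np.std(F,0).round(2),"T",np.mean(T,0).round(3),s["tool_pos"].round(4),s["time_s"],s["gripper_width"],"eff",s["effort"].round(2))
E
python3 ft.py
```

```text
time_s: 4.58
tool_pos: [0.4743, 0.1491, 0.0917]
ee_rot: [-3.133, -0.233, 0.002]
contact_force: [-1.0, 1.2, -1.4]
gripper_width: 0.0575
F [-0.   -0.08 -1.75] [0.45 0.59 0.68] T [ 0.019 -0.013  0.001] [0.4748 0.1492 0.0923] 4.975 0.05765136896260351 eff [-0.000e+00 -3.898e+01 -2.870e+01  2.000e-02 -7.000e-02  0.000e+00]
```

Mean lift force is 1.75 N, about 175 g, so this one is empty. I'll set it back down.

```bash
python3 -m pendant '[{"dx":0,"dy":0,"dz":0.012,"rx":0,"ry":0,"rz":0,"hand":0.05},{"dx":0,"dy":0,"dz":0.02,"rx":0,"ry":0,"rz":0,"hand":0.05},{"dx":0,"dy":0,"dz":0.024,"rx":0,"ry":0,"rz":0,"hand":0.05},{"dx":0,"dy":0,"dz":0.027,"rx":0,"ry":0,"rz":0,"hand":0.05},{"dx":0,"dy":0,"dz":0.028,"rx":0,"ry":0,"rz":0,"hand":0.05}]' 25; python3 -m pendant '[{"dx":0,"dy":0,"dz":0.000,"rx":0,"ry":0,"rz":0,"hand":0.05},{"dx":0,"dy":0,"dz":0.0,"rx":0,"ry":0,"rz":0,"hand":0.05}]'
```

```text
time_s: 5.6
tool_pos: [0.4749, 0.1492, 0.0643]
ee_rot: [-3.133, -0.234, 0.0]
contact_force: [-2.0, 0.5, 3.5]
gripper_width: 0.0579
time_s: 5.85
tool_pos: [0.4751, 0.1492, 0.0647]
ee_rot: [3.133, 0.234, 0.001]
contact_force: [-0.0, 1.1, -1.7]
gripper_width: 0.0575
```

```bash
python3 -m pendant '[{"dx":0,"dy":0,"dz":0.002,"rx":0,"ry":0,"rz":0,"hand":0.05},{"dx":0,"dy":0,"dz":0.002,"rx":0,"ry":0,"rz":0,"hand":0.05}]';python3 -m pendant '[{"dx":0,"dy":0,"dz":0.001,"rx":0,"ry":0,"rz":0,"hand":0.05},{"dx":0,"dy":0,"dz":0.001,"rx":0,"ry":0,"rz":0,"hand":0.05}]'
```

```text
time_s: 6.1
tool_pos: [0.4755, 0.1494, 0.0642]
ee_rot: [-3.133, -0.234, -0.002]
contact_force: [-6.2, 0.1, 14.1]
gripper_width: 0.0579
time_s: 6.35
tool_pos: [0.4757, 0.1495, 0.0642]
ee_rot: [-3.133, -0.234, -0.002]
contact_force: [-10.1, -0.3, 23.6]
gripper_width: 0.0579
```

```bash
python3 -m pendant '[{"dx":0,"dy":0,"dz":-0.002,"rx":0,"ry":0,"rz":0,"hand":0.058},{"dx":0,"dy":0,"dz":-0.002,"rx":0,"ry":0,"rz":0,"hand":0.076},{"dx":0,"dy":0,"dz":-0.002,"rx":0,"ry":0,"rz":0,"hand":0.076},{"dx":0,"dy":0,"dz":-0.06,"rx":0,"ry":0,"rz":0,"hand":0.076},{"dx":0,"dy":0,"dz":-0.1,"rx":0,"ry":0,"rz":0,"hand":0.076}]';python3 go.py .448 .255 .16 8.5
```

```text
time_s: 6.98
tool_pos: [0.4752, 0.1492, 0.1628]
ee_rot: [-3.133, -0.233, -0.0]
contact_force: [1.0, -0.9, 0.2]
gripper_width: 0.0758
d [-0.0112 -0.1087  0.0028] w [-0. -0.  0.] | pos [0.4752 0.1492 0.1628] F [ 0.96 -0.95  0.2 ] w 0.0758 t 6.97
```

```bash
python3 -m pendant '[{"dx":-0.011,"dy":-0.109,"dz":0,"rx":0,"ry":0,"rz":0.01,"hand":0.076},{"dx":-0.011,"dy":-0.109,"dz":0,"rx":0,"ry":0,"rz":0.01,"hand":0.076},{"dx":-0.011,"dy":-0.109,"dz":0.01,"rx":0,"ry":0,"rz":0.01,"hand":0.076},{"dx":-0.011,"dy":-0.109,"dz":0.05,"rx":0,"ry":0,"rz":0.01,"hand":0.076},{"dx":-0.011,"dy":-0.109,"dz":0.05,"rx":0,"ry":0,"rz":0.01,"hand":0.076}]';python3 go.py .448 .255 .062 8
```

```text
time_s: 7.6
tool_pos: [0.4453, 0.2539, 0.1082]
ee_rot: [3.132, 0.217, -0.011]
contact_force: [-0.0, 0.5, -0.0]
gripper_width: 0.0757
d [ 0.0032 -0.0008  0.0462] w [ 0.001  0.007 -0.001] | pos [0.4453 0.2539 0.1082] F [-0.03  0.46 -0.05] w 0.0757 t 7.6
```

```bash
python3 - <<'E'
from h import *
from station import robot
im=robot.get_image("scene");cv2.imwrite("pics/s3.png",cv2.resize(im["pixels"][110:350,200:450,::-1],None,fx=2.4,fy=2.4))
E
```

```text
(no output)
```

View pics/s3.png

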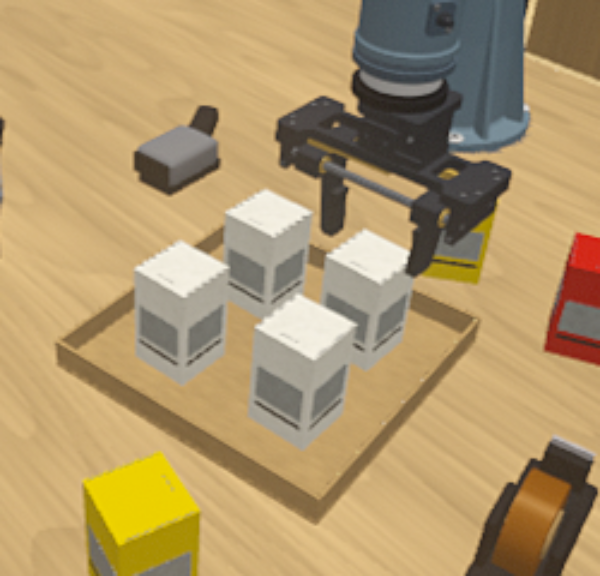

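```bash
python3 -m pendant '[{"dx":0.002,"dy":0,"dz":0.03,"rx":0,"ry":0,"rz":0,"hand":0.076},{"dx":0.002,"dy":0,"dz":0.043,"rx":0,"ry":0,"rz":0,"hand":0.076},{"dx":0.002,"dy":0,"dz":0.043,"rx":0,"ry":0,"rz":0,"hand":0.05},{"dx":0.002,"dy":0,"dz":0.043,"rx":0,"ry":0,"rz":0,"hand":0.05},{"dx":0.002,"dy":0,"dz":0.043,"rx":0,"ry":0,"rz":0,"hand":0.05}]';python3 -m pendant '[{"dx":0,"dy":0,"dz":0.0,"rx":0,"ry":0,"rz":0,"hand":0.05},{"dx":0,"dy":0,"dz":0,"rx":0,"ry":0,"rz":0,"hand":0.05},{"dx":0,"dy":0,"dz":-0.01,"rx":0,"ry":0,"rz":0,"hand":0.05},{"dx":0,"dy":0,"dz":-0.03,"rx":0,"ry":0,"rz":0,"hand":0.05},{"dx":0,"dy":0,"dz":-0.03,"rx":0,"ry":0,"rz":0,"hand":0.05}]'; python3 ft.py
```

```text
time_s: 8.28
tool_pos: [0.4507, 0.2558, 0.0695]
ee_rot: [-3.134, -0.218, -0.003]
contact_force: [0.5, -0.6, 1.7]
gripper_width: 0.0577
time_s: 8.9
tool_pos: [0.4509, 0.2561, 0.0999]
ee_rot: [-3.133, -0.218, -0.005]
contact_force: [-0.5, -0.8, -1.2]
gripper_width: 0.0578
F [-0.17 -0.12 -1.33] [0.63 0.4  0.46] T [ 0.007  0.006 -0.003] [0.4495 0.2555 0.0978] 9.3 0.05789291873631626 eff [ 1.000e-02 -4.091e+01 -2.907e+01  0.000e+00 -7.000e-02  0.000e+00]
```

Also empty, at 1.33 N. I'll set it down.

```bash
python3 -m pendant '[{"dx":0,"dy":0,"dz":0.012,"rx":0,"ry":0,"rz":0,"hand":0.05},{"dx":0,"dy":0,"dz":0.022,"rx":0,"ry":0,"rz":0,"hand":0.05},{"dx":0,"dy":0,"dz":0.026,"rx":0,"ry":0,"rz":0,"hand":0.05},{"dx":0,"dy":0,"dz":0.028,"rx":0,"ry":0,"rz":0,"hand":0.05},{"dx":0,"dy":0,"dz":0.029,"rx":0,"ry":0,"rz":0,"hand":0.05}]' ; python3 -m pendant '[{"dx":0,"dy":0,"dz":0.001,"rx":0,"ry":0,"rz":0,"hand":0.05},{"dx":0,"dy":0,"dz":0.001,"rx":0,"ry":0,"rz":0,"hand":0.05}]'
```

```text
time_s: 9.93
tool_pos: [0.4499, 0.2557, 0.0695]
ee_rot: [3.134, 0.218, -0.0]
contact_force: [-1.5, -0.5, 4.2]
gripper_width: 0.0575
time_s: 10.18
tool_pos: [0.4501, 0.2557, 0.0696]
ee_rot: [3.134, 0.218, 0.001]
contact_force: [-3.7, -1.2, 7.5]
gripper_width: 0.0575
```

On the floor. Release, then on to the next carton at (0.592, 0.168).

```bash
python3 -m pendant '[{"dx":0,"dy":0,"dz":0,"rx":0,"ry":0,"rz":0,"hand":0.058},{"dx":0,"dy":0,"dz":0,"rx":0,"ry":0,"rz":0,"hand":0.076},{"dx":0,"dy":0,"dz":0,"rx":0,"ry":0,"rz":0,"hand":0.076},{"dx":0,"dy":0,"dz":-0.06,"rx":0,"ry":0,"rz":0,"hand":0.076},{"dx":0,"dy":0,"dz":-0.09,"rx":0,"ry":0,"rz":0,"hand":0.076}]';python3 go.py .592 .1675 .16 8.7
```

```text
time_s: 10.8
tool_pos: [0.451, 0.256, 0.1609]
ee_rot: [-3.133, -0.218, -0.004]
contact_force: [0.0, 0.1, 0.3]
gripper_width: 0.076
d [0.1274 0.1072 0.0012] w [-0.    -0.003 -0.013] | pos [0.451  0.256  0.1609] F [0.04 0.08 0.26] w 0.076 t 10.8
```

```bash
python3 -m pendant '[{"dx":0.127,"dy":0.107,"dz":0,"rx":0,"ry":0,"rz":-0.013,"hand":0.076},{"dx":0.127,"dy":0.107,"dz":0,"rx":0,"ry":0,"rz":-0.013,"hand":0.076},{"dx":0.127,"dy":0.107,"dz":0,"rx":0,"ry":0,"rz":-0.013,"hand":0.076},{"dx":0.127,"dy":0.107,"dz":0.01,"rx":0,"ry":0,"rz":-0.013,"hand":0.076},{"dx":0.127,"dy":0.107,"dz":0.045,"rx":0,"ry":0,"rz":-0.013,"hand":0.076}]';python3 go.py .592 .1675 .062 8.7
python3 - <<'E'
from h import *
from station import robot
im=robot.get_image("scene");cv2.imwrite("pics/s4.png",cv2.resize(im["pixels"][110:350,200:450,::-1],None,fx=2.4,fy=2.4))
E
```

```text
time_s: 11.42
tool_pos: [0.5916, 0.1675, 0.1143]
ee_rot: [-3.132, -0.237, -0.006]
contact_force: [0.0, -0.0, -0.4]
gripper_width: 0.0759
d [0.0002 0.0001 0.0523] w [-0.    -0.004 -0.001] | pos [0.5916 0.1675 0.1143] F [ 0.04 -0.01 -0.37] w 0.0759 t 11.43
```

View pics/s4.png

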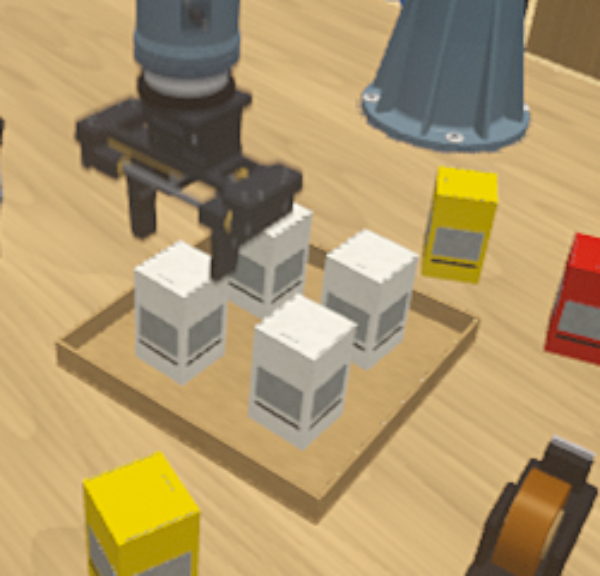

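The fingers straddle the left carton. Descend, grip and lift.

```bash
python3 -m pendant '[{"dx":0,"dy":0,"dz":0.03,"rx":0,"ry":0,"rz":0,"hand":0.076},{"dx":0,"dy":0,"dz":0.053,"rx":0,"ry":0,"rz":0,"hand":0.076},{"dx":0,"dy":0,"dz":0.053,"rx":0,"ry":0,"rz":0,"hand":0.076},{"dx":0,"dy":0,"dz":0.053,"rx":0,"ry":0,"rz":0,"hand":0.05},{"dx":0,"dy":0,"dz":0.053,"rx":0,"ry":0,"rz":0,"hand":0.05}]';python3 -m pendant '[{"dx":0,"dy":0,"dz":0.0,"rx":0,"ry":0,"rz":0,"hand":0.05},{"dx":0,"dy":0,"dz":0,"rx":0,"ry":0,"rz":0,"hand":0.05}]';python3 -m pendant '[{"dx":0,"dy":0,"dz":0,"rx":0,"ry":0,"rz":0,"hand":0.05},{"dx":0,"dy":0,"dz":-0.01,"rx":0,"ry":0,"rz":0,"hand":0.05},{"dx":0,"dy":0,"dz":-0.03,"rx":0,"ry":0,"rz":0,"hand":0.05},{"dx":0,"dy":0,"dz":-0.03,"rx":0,"ry":0,"rz":0,"hand":0.05}]'; python3 ft.py
```

```text
time_s: 12.1
tool_pos: [0.5912, 0.1676, 0.062]
ee_rot: [-3.132, -0.239, -0.004]
contact_force: [-0.4, -1.4, 1.2]
gripper_width: 0.0584
time_s: 12.35
tool_pos: [0.5913, 0.1675, 0.0619]
ee_rot: [-3.132, -0.238, -0.003]
contact_force: [-2.2, 0.4, 7.4]
gripper_width: 0.0575
time_s: 12.85
tool_pos: [0.5923, 0.1674, 0.0932]
ee_rot: [-3.133, -0.238, -0.007]
contact_force: [0.3, -0.4, -0.9]
gripper_width: 0.0576
F [-0.13 -0.15 -1.46] [0.4  0.5  0.41] T [0.015 0.006 0.019] [0.5901 0.1672 0.0899] 13.25 0.05770472885446733 eff [ 0.000e+00 -5.187e+01 -3.029e+01  2.000e-02 -7.000e-02  0.000e+00]
```

```bash
python3 -m pendant '[{"dx":0,"dy":0,"dz":0.012,"rx":0,"ry":0,"rz":0,"hand":0.05},{"dx":0,"dy":0,"dz":0.022,"rx":0,"ry":0,"rz":0,"hand":0.05},{"dx":0,"dy":0,"dz":0.026,"rx":0,"ry":0,"rz":0,"hand":0.05},{"dx":0,"dy":0,"dz":0.028,"rx":0,"ry":0,"rz":0,"hand":0.05},{"dx":0,"dy":0,"dz":0.029,"rx":0,"ry":0,"rz":0,"hand":0.05}]' ; python3 -m pendant '[{"dx":0,"dy":0,"dz":0.001,"rx":0,"ry":0,"rz":0,"hand":0.05},{"dx":0,"dy":0,"dz":0.001,"rx":0,"ry":0,"rz":0,"hand":0.05}]'
```

```text
time_s: 13.88
tool_pos: [0.5905, 0.1672, 0.062]
ee_rot: [3.132, 0.238, -0.0]
contact_force: [-5.5, -1.1, 7.2]
gripper_width: 0.0578
time_s: 14.12
tool_pos: [0.5909, 0.1673, 0.062]
ee_rot: [3.132, 0.239, 0.002]
contact_force: [-4.1, -0.7, 6.5]
gripper_width: 0.0578
```

```bash
python3 -m pendant '[{"dx":0,"dy":0,"dz":0,"rx":0,"ry":0,"rz":0,"hand":0.058},{"dx":0,"dy":0,"dz":0,"rx":0,"ry":0,"rz":0,"hand":0.076},{"dx":0,"dy":0,"dz":0,"rx":0,"ry":0,"rz":0,"hand":0.076},{"dx":0,"dy":0,"dz":-0.06,"rx":0,"ry":0,"rz":0,"hand":0.076},{"dx":0,"dy":0,"dz":-0.1,"rx":0,"ry":0,"rz":0,"hand":0.076}]';python3 go.py .562 .288 .16 9
```

```text
time_s: 14.75
tool_pos: [0.591, 0.1673, 0.1623]
ee_rot: [-3.132, -0.238, -0.002]
contact_force: [1.3, 0.0, -0.1]
gripper_width: 0.0758
d [-0.0105 -0.1237  0.0023] w [ 0.    -0.001 -0.005] | pos [0.591  0.1673 0.1623] F [ 1.32  0.04 -0.06] w 0.0758 t 14.75
```

```bash
python3 -m pendant '[{"dx":-0.01,"dy":-0.124,"dz":0,"rx":0,"ry":0,"rz":-0.005,"hand":0.076},{"dx":-0.01,"dy":-0.124,"dz":0,"rx":0,"ry":0,"rz":-0.005,"hand":0.076},{"dx":-0.01,"dy":-0.124,"dz":0,"rx":0,"ry":0,"rz":-0.005,"hand":0.076},{"dx":-0.01,"dy":-0.124,"dz":0.01,"rx":0,"ry":0,"rz":-0.005,"hand":0.076},{"dx":-0.01,"dy":-0.124,"dz":0.045,"rx":0,"ry":0,"rz":-0.005,"hand":0.076}]';python3 go.py .562 .288 .062 9
python3 - <<'E'
from h import *
from station import robot
im=robot.get_image("scene");cv2.imwrite("pics/s5.png",cv2.resize(im["pixels"][110:350,200:450,::-1],None,fx=2.4,fy=2.4))
E
```

```text
time_s: 15.38
tool_pos: [0.564, 0.2874, 0.1165]
ee_rot: [-3.132, -0.244, -0.007]
contact_force: [-0.0, 0.4, -0.4]
gripper_width: 0.0763
d [-0.0022 -0.0009  0.0545] w [-0.    -0.005 -0.002] | pos [0.564  0.2874 0.1165] F [-0.    0.36 -0.43] w 0.0763 t 15.38
```

View pics/s5.png

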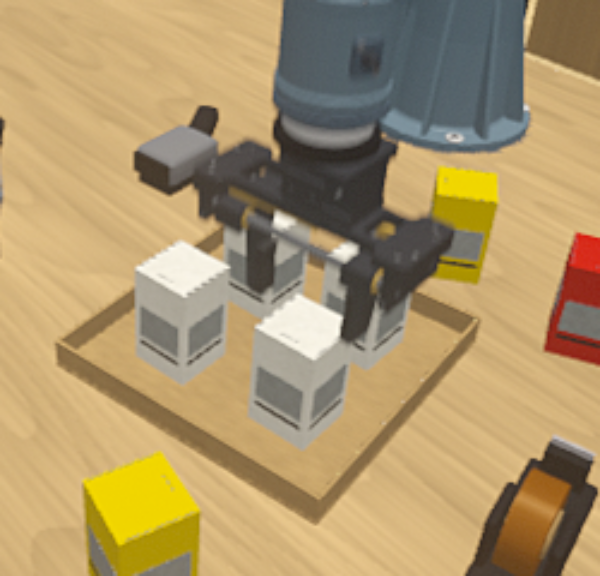

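```bash
python3 -m pendant '[{"dx":-0.002,"dy":0,"dz":0.03,"rx":0,"ry":0,"rz":0,"hand":0.076},{"dx":-0.002,"dy":0,"dz":0.06,"rx":0,"ry":0,"rz":0,"hand":0.076},{"dx":-0.002,"dy":0,"dz":0.06,"rx":0,"ry":0,"rz":0,"hand":0.076},{"dx":-0.002,"dy":0,"dz":0.06,"rx":0,"ry":0,"rz":0,"hand":0.05},{"dx":-0.002,"dy":0,"dz":0.06,"rx":0,"ry":0,"rz":0,"hand":0.05}]' 35;python3 -m pendant '[{"dx":0,"dy":0,"dz":0.0,"rx":0,"ry":0,"rz":0,"hand":0.05},{"dx":0,"dy":0,"dz":0,"rx":0,"ry":0,"rz":0,"hand":0.05}]';python3 -m pendant '[{"dx":0,"dy":0,"dz":0,"rx":0,"ry":0,"rz":0,"hand":0.05},{"dx":0,"dy":0,"dz":-0.01,"rx":0,"ry":0,"rz":0,"hand":0.05},{"dx":0,"dy":0,"dz":-0.03,"rx":0,"ry":0,"rz":0,"hand":0.05},{"dx":0,"dy":0,"dz":-0.03,"rx":0,"ry":0,"rz":0,"hand":0.05}]'; python3 ft.py
```

```text
time_s: 16.05
tool_pos: [0.5611, 0.2879, 0.0572]
ee_rot: [-3.132, -0.245, -0.004]
contact_force: [-0.4, -3.4, 1.5]
gripper_width: 0.0584
time_s: 16.3
tool_pos: [0.5611, 0.288, 0.0572]
ee_rot: [3.132, 0.246, 0.004]
contact_force: [1.0, -2.9, 6.2]
gripper_width: 0.058
time_s: 16.8
tool_pos: [0.5613, 0.2887, 0.088]
ee_rot: [-3.131, -0.246, -0.007]
contact_force: [0.3, 0.3, -2.9]
gripper_width: 0.0572
F [-0.3  -0.24 -3.73] [0.55 0.45 0.66] T [ 0.024  0.019 -0.008] [0.5594 0.2879 0.0848] 17.2 0.05780055956827945 eff [ 2.000e-02 -5.510e+01 -3.135e+01  0.000e+00 -7.000e-02 -0.000e+00]
```

Force is 3.73 N, about 380 g, so this is the heavy one. I'll carry it to the shelf.

```bash
cat > gd.py <<'E'
import sys
from h import *
from station import robot
# args: deck x,y,z of TCP in mm -> delta ; also prints TCP in deck frame
p=np.load("rack.npy");a=np.array([float(v) for v in sys.argv[1:4]])/1000
s=robot.state();Rd,o=deckT(*p)
q=D2W(p,a)[0];print("world target",q.round(4),"TCP in deck mm",((s["tool_pos"]-o)@Rd*1000).round(1),"F deck",(s["contact_force"]@Rd).round(1))
delta(s,q,deckTool(p))
E
python3 gd.py 40 0 180
python3 - <<'E'
from h import *
p=np.load("rack.npy");print(deckT(*p)[1], D2W(p,[.23,.11,.085]))
E
```

```text
world target [ 0.557  -0.2259  0.2342] TCP in deck mm [-233.6  452.5   98.2] F deck [ 0.  -0.1 -3.6]
d [-0.0829  0.5072 -0.1492] w [-0.085  0.252  0.651] | pos [0.5594 0.2879 0.0848] F [ 0.77 -0.57 -3.51] w 0.0578 t 17.2
[ 0.56364829 -0.22958334  0.05      ] [[ 0.7922672  -0.22874221  0.19127168]]
```

```bash
python3 -m pendant '[{"dx":0,"dy":0,"dz":-0.05,"rx":0,"ry":0,"rz":0,"hand":0.05},{"dx":0,"dy":0,"dz":-0.1,"rx":0,"ry":0,"rz":0,"hand":0.05},{"dx":0,"dy":0,"dz":-0.15,"rx":0,"ry":0,"rz":0,"hand":0.05},{"dx":-0.008,"dy":0.05,"dz":-0.18,"rx":0,"ry":0,"rz":0.1,"hand":0.05},{"dx":-0.016,"dy":0.1,"dz":-0.18,"rx":0,"ry":0,"rz":0.2,"hand":0.05}]';python3 gd.py 40 0 180
```

```text
time_s: 17.82
tool_pos: [0.5611, 0.1863, 0.269]
ee_rot: [-3.14, 0.07, -0.01]
contact_force: [1.3, -0.3, -3.4]
gripper_width: 0.0574
world target [ 0.557  -0.2259  0.2342] TCP in deck mm [-137.9  364.1  263.3] F deck [ 0.4  0.4 -3.6]
d [0.014  0.412  0.0345] w [-0.061  0.249  0.451] | pos [0.5611 0.1863 0.269 ] F [ 1.33 -0.32 -3.4 ] w 0.0574 t 17.82
```

```bash
python3 -m pendant '[{"dx":0.002,"dy":0.05,"dz":0,"rx":-0.01,"ry":0.05,"rz":0.09,"hand":0.05},{"dx":0.004,"dy":0.1,"dz":0,"rx":-0.024,"ry":0.1,"rz":0.18,"hand":0.05},{"dx":0.006,"dy":0.15,"dz":0,"rx":-0.036,"ry":0.15,"rz":0.27,"hand":0.05},{"dx":0.01,"dy":0.2,"dz":0,"rx":-0.049,"ry":0.2,"rz":0.36,"hand":0.05},{"dx":0.01,"dy":0.25,"dz":0,"rx":-0.061,"ry":0.249,"rz":0.451,"hand":0.05}]';python3 gd.py 40 0 180
```

```text
time_s: 18.45
tool_pos: [0.5584, -0.065, 0.2653]
ee_rot: [2.957, -0.755, 0.378]
contact_force: [0.9, 0.9, -3.2]
gripper_width: 0.0579
world target [ 0.557  -0.2259  0.2342] TCP in deck mm [-25.1 142.1 229.4] F deck [-0.5  1.2 -3.2]
d [0.0655 0.1418 0.0496] w [ 0.003  0.005 -0.001] | pos [ 0.5584 -0.065   0.2653] F [ 0.86  0.91 -3.22] w 0.0579 t 18.45
```

```bash
python3 -m pendant '[{"dx":0.022,"dy":0.047,"dz":0.01,"rx":0.003,"ry":0.005,"rz":0,"hand":0.05},{"dx":0.044,"dy":0.094,"dz":0.02,"rx":0.003,"ry":0.005,"rz":0,"hand":0.05},{"dx":0.065,"dy":0.142,"dz":0.03,"rx":0.003,"ry":0.005,"rz":0,"hand":0.05},{"dx":0.065,"dy":0.142,"dz":0.05,"rx":0.003,"ry":0.005,"rz":0,"hand":0.05},{"dx":0.065,"dy":0.142,"dz":0.05,"rx":0.003,"ry":0.005,"rz":0,"hand":0.05}]';python3 gd.py 40 0 75; python3 - <<'E'
from h import *
from station import robot
im=robot.get_image("scene");cv2.imwrite("pics/s6.png",cv2.resize(im["pixels"][60:260,60:310,::-1],None,fx=3,fy=3))
im=robot.get_image("top");cv2.imwrite("pics/t6.png",cv2.resize(im["pixels"][20:270,300:560,::-1],None,fx=2.3,fy=2.3))
E
```

```text
time_s: 19.08
tool_pos: [0.5559, -0.2243, 0.2315]
ee_rot: [2.962, -0.753, 0.378]
contact_force: [-0.5, 0.8, -3.5]
gripper_width: 0.0578
world target [ 0.5807 -0.2388  0.1328] TCP in deck mm [ 37.6   0.9 177.8] F deck [-1.7  0.4 -3.2]
d [0.003  0.0009 0.1028] w [-0.     0.006  0.   ] | pos [ 0.5559 -0.2243  0.2315] F [-0.5   0.76 -3.51] w 0.0578 t 19.07
```

View pics/s6.png

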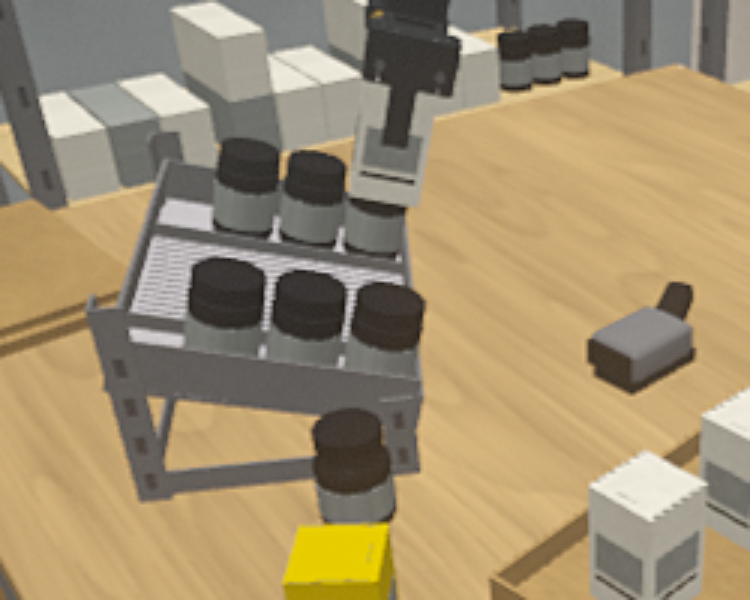

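View pics/t6.png

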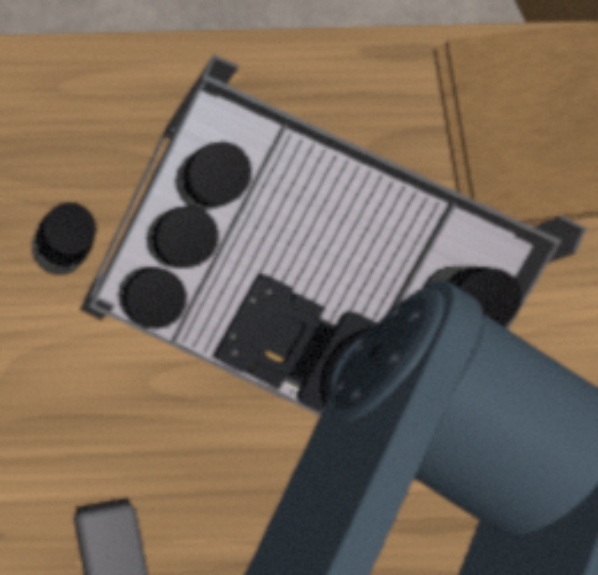

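The carton hangs above the lane front, aligned with the slope. Descend to about 20 mm above the deck.

```bash
python3 -m pendant '[{"dx":0.003,"dy":0.001,"dz":0.03,"rx":0,"ry":0.003,"rz":0,"hand":0.05},{"dx":0.003,"dy":0.001,"dz":0.06,"rx":0,"ry":0.003,"rz":0,"hand":0.05},{"dx":0.003,"dy":0.001,"dz":0.085,"rx":0,"ry":0.003,"rz":0,"hand":0.05},{"dx":0.003,"dy":0.001,"dz":0.103,"rx":0,"ry":0.003,"rz":0,"hand":0.05},{"dx":0.003,"dy":0.001,"dz":0.103,"rx":0,"ry":0.003,"rz":0,"hand":0.05}]';python3 gd.py 40 0 58; python3 - <<'E'
from h import *
from station import robot
im=robot.get_image("scene");cv2.imwrite("pics/s7.png",cv2.resize(im["pixels"][80:230,70:230,::-1],None,fx=4,fy=4))
E
```

```text
time_s: 19.8
tool_pos: [0.5824, -0.2383, 0.1341]
ee_rot: [2.96, -0.749, 0.387]
contact_force: [-1.4, 0.2, -3.7]
gripper_width: 0.0574
world target [ 0.5845 -0.2409  0.1163] TCP in deck mm [41.6  1.3 76. ] F deck [-2.3 -0.5 -3.2]
d [-0.0016  0.0013  0.018 ] w [-0.     0.     0.003] | pos [ 0.5824 -0.2383  0.1341] F [-1.44  0.23 -3.66] w 0.0574 t 19.8
```

View pics/s7.png

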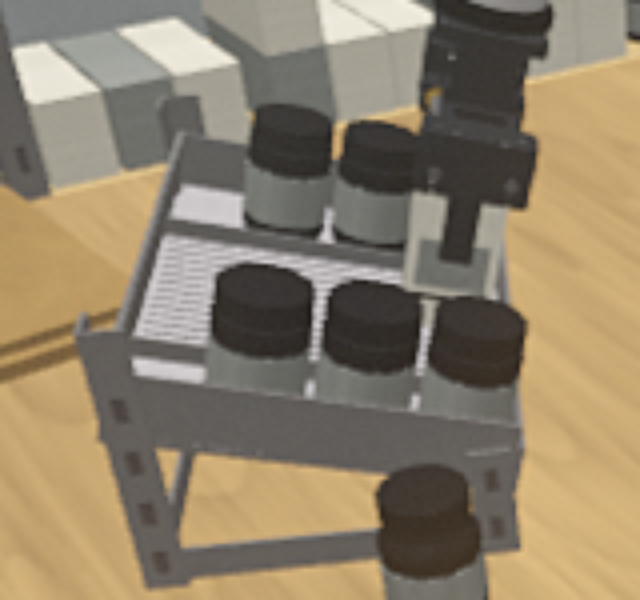

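```bash
python3 -m pendant '[{"dx":0,"dy":0.001,"dz":0.006,"rx":0,"ry":0,"rz":0,"hand":0.05},{"dx":0,"dy":0.001,"dz":0.012,"rx":0,"ry":0,"rz":0,"hand":0.05},{"dx":0,"dy":0.001,"dz":0.015,"rx":0,"ry":0,"rz":0,"hand":0.05},{"dx":0,"dy":0.001,"dz":0.017,"rx":0,"ry":0,"rz":0,"hand":0.05},{"dx":0,"dy":0.001,"dz":0.018,"rx":0,"ry":0,"rz":0,"hand":0.05}]';python3 gd.py 35 0 55
```

```text
time_s: 20.48
tool_pos: [0.5863, -0.2424, 0.1176]
ee_rot: [2.959, -0.75, 0.39]
contact_force: [0.4, -0.2, -4.9]
gripper_width: 0.058
world target [ 0.5809 -0.239   0.1121] TCP in deck mm [42.5 -0.4 58.6] F deck [-0.9 -0.  -4.9]
d [-0.0075 -0.0005  0.0036] w [-0.    -0.002  0.002] | pos [ 0.5863 -0.2424  0.1176] F [ 0.37 -0.22 -4.95] w 0.058 t 20.48
```

```bash
python3 -m pendant '[{"dx":0,"dy":0,"dz":0.001,"rx":0,"ry":0,"rz":0,"hand":0.05},{"dx":0,"dy":0,"dz":0.001,"rx":0,"ry":0,"rz":0,"hand":0.05}]';python3 gd.py 35 0 55
```

```text
time_s: 20.72
tool_pos: [0.5865, -0.2425, 0.1167]
ee_rot: [2.959, -0.75, 0.39]
contact_force: [0.1, 0.4, -3.4]
gripper_width: 0.0579
world target [ 0.5809 -0.239   0.1121] TCP in deck mm [42.5 -0.4 57.7] F deck [-1.   0.5 -3.3]
d [-0.0075 -0.0004  0.0027] w [-0.    -0.002  0.002] | pos [ 0.5865 -0.2425  0.1167] F [ 0.14  0.44 -3.42] w 0.0579 t 20.73
```

```bash
python3 -m pendant '[{"dx":-0.003,"dy":0,"dz":0.001,"rx":0,"ry":0,"rz":0.002,"hand":0.05},{"dx":-0.006,"dy":0,"dz":0.002,"rx":0,"ry":0,"rz":0.002,"hand":0.05},{"dx":-0.008,"dy":0,"dz":0.002,"rx":0,"ry":0,"rz":0.002,"hand":0.05},{"dx":-0.009,"dy":0,"dz":0.002,"rx":0,"ry":0,"rz":0.002,"hand":0.05},{"dx":-0.010,"dy":0,"dz":0.002,"rx":0,"ry":0,"rz":0.002,"hand":0.05}]';python3 gd.py 29 0 55
```

```text
time_s: 21.35
tool_pos: [0.5785, -0.2382, 0.1123]
ee_rot: [2.958, -0.753, 0.39]
contact_force: [-0.2, 0.5, -4.0]
gripper_width: 0.0577
world target [ 0.5758 -0.2362  0.1106] TCP in deck mm [32.6 -0.4 55.8] F deck [-1.5  0.3 -3.8]
d [-0.0036 -0.0004  0.0008] w [-0.    -0.002 -0.   ] | pos [ 0.5785 -0.2382  0.1123] F [-0.23  0.48 -4.04] w 0.0577 t 21.35
```

```bash
python3 -m pendant '[{"dx":-0.001,"dy":0,"dz":0,"rx":0,"ry":0,"rz":0,"hand":0.05},{"dx":-0.001,"dy":0,"dz":0,"rx":0,"ry":0,"rz":0,"hand":0.05}]' >/dev/null;python3 gd.py 29 0 55;python3 -m pendant '[{"dx":-0.001,"dy":0,"dz":0,"rx":0,"ry":0,"rz":0,"hand":0.05},{"dx":-0.001,"dy":0,"dz":0,"rx":0,"ry":0,"rz":0,"hand":0.05}]' >/dev/null;python3 gd.py 29 0 55
```

```text
world target [ 0.5758 -0.2362  0.1106] TCP in deck mm [31.5 -0.4 55.7] F deck [-0.8  0.2 -2.9]
d [-0.0025 -0.0004  0.0007] w [-0.    -0.002  0.   ] | pos [ 0.5776 -0.2376  0.1119] F [ 0.11  0.17 -3.05] w 0.0576 t 21.6
world target [ 0.5758 -0.2362  0.1106] TCP in deck mm [30.4 -0.4 55.7] F deck [-1.3  0.2 -3.8]
d [-0.0014 -0.0004  0.0007] w [-0.    -0.002  0.   ] | pos [ 0.5767 -0.2371  0.1116] F [-0.11  0.29 -4.03] w 0.0574 t 21.85
```

```bash
python3 -m pendant '[{"dx":-0.001,"dy":0,"dz":0,"rx":0,"ry":0,"rz":0,"hand":0.05},{"dx":-0.001,"dy":0,"dz":0,"rx":0,"ry":0,"rz":0,"hand":0.05}]' >/dev/null;python3 gd.py 29 0 55;python3 -m pendant '[{"dx":-0.001,"dy":0,"dz":0,"rx":0,"ry":0,"rz":0,"hand":0.05},{"dx":-0.001,"dy":0,"dz":0,"rx":0,"ry":0,"rz":0,"hand":0.05}]' >/dev/null;python3 gd.py 29 0 55;python3 -m pendant '[{"dx":-0.001,"dy":0,"dz":0,"rx":0,"ry":0,"rz":0,"hand":0.05},{"dx":-0.001,"dy":0,"dz":0,"rx":0,"ry":0,"rz":0,"hand":0.05}]' >/dev/null;python3 gd.py 29 0 55
```

```text
world target [ 0.5758 -0.2362  0.1106] TCP in deck mm [29.4 -0.4 55.7] F deck [-1.4 -0.2 -3.6]
d [-0.0004 -0.0004  0.0007] w [-0.    -0.002 -0.   ] | pos [ 0.5758 -0.2367  0.1114] F [-0.46  0.05 -3.82] w 0.0574 t 22.1
world target [ 0.5758 -0.2362  0.1106] TCP in deck mm [28.4 -0.4 55.7] F deck [-0.7  0.1 -3.5]
d [ 0.0006 -0.0004  0.0007] w [-0.    -0.002 -0.   ] | pos [ 0.575  -0.2362  0.1111] F [ 0.25 -0.03 -3.51] w 0.0579 t 22.35
world target [ 0.5758 -0.2362  0.1106] TCP in deck mm [27.7 -0.4 55.8] F deck [-0.1  0.6 -3.6]
d [ 0.0013 -0.0004  0.0008] w [-0.    -0.003  0.   ] | pos [ 0.5744 -0.2359  0.111 ] F [ 1.05  0.16 -3.54] w 0.0579 t 22.6
```

```bash
for i in 1; do python3 -m pendant '[{"dx":-0.001,"dy":0,"dz":0,"rx":0,"ry":0,"rz":0,"hand":0.05},{"dx":-0.001,"dy":0,"dz":0,"rx":0,"ry":0,"rz":0,"hand":0.05}]' >/dev/null;python3 gd.py 29 0 55;done; python3 -m pendant '[{"dx":-0.001,"dy":0,"dz":0,"rx":0,"ry":0,"rz":0,"hand":0.05},{"dx":-0.001,"dy":0,"dz":0,"rx":0,"ry":0,"rz":0,"hand":0.05}]' >/dev/null;python3 gd.py 29 0 55
```

```text
world target [ 0.5758 -0.2362  0.1106] TCP in deck mm [27.4 -0.4 56. ] F deck [ 2.6  0.7 -5.9]
d [ 0.0016 -0.0004  0.001 ] w [ 0.    -0.004 -0.   ] | pos [ 0.5741 -0.2358  0.1111] F [ 3.9  -1.31 -5.06] w 0.0579 t 22.85
world target [ 0.5758 -0.2362  0.1106] TCP in deck mm [27.3 -0.5 56.2] F deck [ 5.   0.5 -7.3]
d [ 0.0017 -0.0005  0.0012] w [ 0.    -0.006  0.   ] | pos [ 0.5739 -0.2357  0.1113] F [ 6.12 -2.75 -5.76] w 0.058 t 23.1
```

The stop is touched at deck x of about 27.5. Ease off 1 mm, then lower onto the deck.

```bash
python3 -m pendant '[{"dx":0.0015,"dy":0,"dz":0,"rx":0,"ry":0,"rz":0,"hand":0.05},{"dx":0.0015,"dy":0,"dz":0.001,"rx":0,"ry":0,"rz":0,"hand":0.05},{"dx":0.0015,"dy":0,"dz":0.002,"rx":0,"ry":0,"rz":0,"hand":0.05},{"dx":0.0015,"dy":0,"dz":0.002,"rx":0,"ry":0,"rz":0,"hand":0.05}]' >/dev/null;python3 gd.py 29 0 55;python3 -m pendant '[{"dx":0,"dy":0,"dz":0.001,"rx":0,"ry":0,"rz":0,"hand":0.05},{"dx":0,"dy":0,"dz":0.001,"rx":0,"ry":0,"rz":0,"hand":0.05}]' >/dev/null;python3 gd.py 29 0 55
```

```text
world target [ 0.5758 -0.2362  0.1106] TCP in deck mm [27.5 -0.5 53.9] F deck [ 3.1  0.5 -2.2]
d [ 0.0015 -0.0005 -0.0011] w [ 0.    -0.003  0.   ] | pos [ 0.5746 -0.2361  0.1091] F [ 3.39 -1.32 -1.33] w 0.0581 t 23.6
world target [ 0.5758 -0.2362  0.1106] TCP in deck mm [27.6 -0.5 53.8] F deck [ 0.7 -0.6  7.5]
d [ 0.0014 -0.0005 -0.0012] w [ 0.    -0.003  0.   ] | pos [ 0.5747 -0.2362  0.1091] F [-1.41  0.06  7.41] w 0.0579 t 23.85
```

```bash
python3 -m pendant '[{"dx":0,"dy":0,"dz":0.001,"rx":0,"ry":0,"rz":0,"hand":0.05},{"dx":0,"dy":0,"dz":0.001,"rx":0,"ry":0,"rz":0,"hand":0.05}]' >/dev/null;python3 gd.py 29 0 55
```

```text
world target [ 0.5758 -0.2362  0.1106] TCP in deck mm [27.8 -0.5 53.7] F deck [-4.2 -1.5 17.7]
d [ 0.0012 -0.0005 -0.0013] w [ 0.    -0.003  0.   ] | pos [ 0.5749 -0.2363  0.109 ] F [-8.3   2.78 16.  ] w 0.0578 t 24.1
```

```bash
python3 -m pendant '[{"dx":-0.001,"dy":0,"dz":-0.001,"rx":0,"ry":0,"rz":0,"hand":0.05},{"dx":-0.002,"dy":0,"dz":-0.001,"rx":0,"ry":0,"rz":0,"hand":0.05},{"dx":-0.002,"dy":0,"dz":-0.001,"rx":0,"ry":0,"rz":0,"hand":0.05}]' >/dev/null;python3 gd.py 29 0 55
```

```text
world target [ 0.5758 -0.2362  0.1106] TCP in deck mm [27.3 -0.5 53.9] F deck [5.4 0.  4.1]
d [ 0.0017 -0.0005 -0.0011] w [ 0.    -0.007  0.   ] | pos [ 0.5744 -0.236   0.1091] F [ 3.67 -1.99  5.37] w 0.0575 t 24.48
```

```bash
python3 -m pendant '[{"dx":0,"dy":0,"dz":0,"rx":0,"ry":0,"rz":0,"hand":0.06},{"dx":0,"dy":0,"dz":0,"rx":0,"ry":0,"rz":0,"hand":0.076},{"dx":0,"dy":0,"dz":0,"rx":0,"ry":0,"rz":0,"hand":0.076},{"dx":0,"dy":0,"dz":-0.02,"rx":0,"ry":0,"rz":0,"hand":0.076},{"dx":0,"dy":0,"dz":-0.06,"rx":0,"ry":0,"rz":0,"hand":0.076}]';python3 gd.py 29 0 250
```

```text
time_s: 25.1
tool_pos: [0.5575, -0.2266, 0.1634]
ee_rot: [2.961, -0.754, 0.382]
contact_force: [0.0, -0.9, 0.2]
gripper_width: 0.0761
world target [ 0.5318 -0.2123  0.2991] TCP in deck mm [ 22.5  -0.4 111.3] F deck [ 0.5 -0.8  0. ]
d [ 0.006  -0.0004 -0.1387] w [-0.     0.003 -0.   ] | pos [ 0.5575 -0.2266  0.1634] F [ 0.01 -0.93  0.15] w 0.0761 t 25.1
```

```bash
python3 -m pendant '[{"dx":0,"dy":0,"dz":-0.05,"rx":0,"ry":0,"rz":0,"hand":0.076},{"dx":0,"dy":0,"dz":-0.1,"rx":0,"ry":0,"rz":0,"hand":0.076},{"dx":0,"dy":0,"dz":-0.15,"rx":0,"ry":0,"rz":0,"hand":0.076},{"dx":-0.05,"dy":0,"dz":-0.16,"rx":0,"ry":0,"rz":0,"hand":0.076},{"dx":-0.10,"dy":0,"dz":-0.16,"rx":0,"ry":0,"rz":0,"hand":0.076}]'; python3 go.py .25 -.45 .3 20
```

```text
time_s: 25.72
tool_pos: [0.4371, -0.1613, 0.2947]
ee_rot: [2.957, -0.752, 0.392]
contact_force: [-0.4, 0.1, 0.6]
gripper_width: 0.0758
d [-0.0241  0.343  -0.0118] w [ 0.112 -0.248 -0.842] | pos [ 0.4371 -0.1613  0.2947] F [-0.43  0.09  0.58] w 0.0758 t 25.73
```

```bash
python3 -m pendant '[{"dx":-0.02,"dy":0.05,"dz":-0.012,"rx":0,"ry":0,"rz":0,"hand":0.076},{"dx":-0.024,"dy":0.1,"dz":-0.012,"rx":0,"ry":0,"rz":0,"hand":0.076},{"dx":-0.024,"dy":0.15,"dz":-0.012,"rx":0,"ry":0,"rz":0,"hand":0.076},{"dx":-0.024,"dy":0.2,"dz":-0.012,"rx":0,"ry":0,"rz":0,"hand":0.076},{"dx":-0.024,"dy":0.26,"dz":-0.012,"rx":0,"ry":0,"rz":0,"hand":0.076}]'; python3 - <<'E'
from h import *
from station import robot
d={}
for n in("scene","top"):
    im=robot.get_image(n);d[n]=im
    cv2.imwrite(f"pics/{n}9.png",cv2.resize(im["pixels"][:,:,::-1],(784,588),interpolation=cv2.INTER_CUBIC))
pickle.dump(d,open("im9.pkl","wb"))
im=d["scene"];g=cv2.resize(im["pixels"][95:245,75:225,::-1],None,fx=3.9,fy=3.9,interpolation=cv2.INTER_CUBIC)
cv2.imwrite("pics/r9s.png",g)
im=d["top"];p=np.load("rack.npy")
g=cv2.resize(im["pixels"][100:200,350:450,::-1],None,fx=5.8,fy=5.8,interpolation=cv2.INTER_CUBIC)
T=[[0,-.029,.1],[.058,-.029,.1],[.058,.029,.1],[0,.029,.1]]
q=((proj(im,D2W(p,T))-[350,100]+.5)*5.8).astype(int);cv2.polylines(g,[q],True,(0,0,255),1)
cv2.imwrite("pics/r9t.png",g)
E
```

```text
time_s: 26.35
tool_pos: [0.2895, -0.3783, 0.2992]
ee_rot: [2.958, -0.752, 0.391]
contact_force: [0.6, 0.1, 0.1]
gripper_width: 0.0759
```

View pics/top9.png

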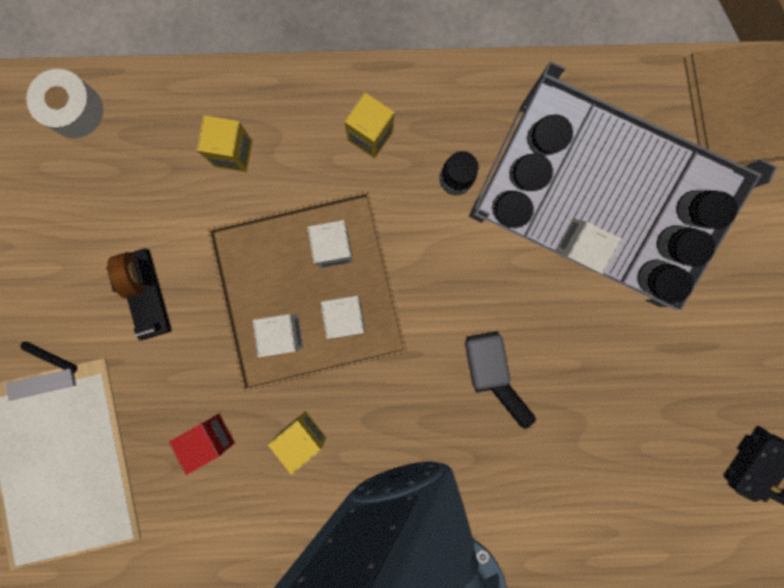

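View pics/scene9.png

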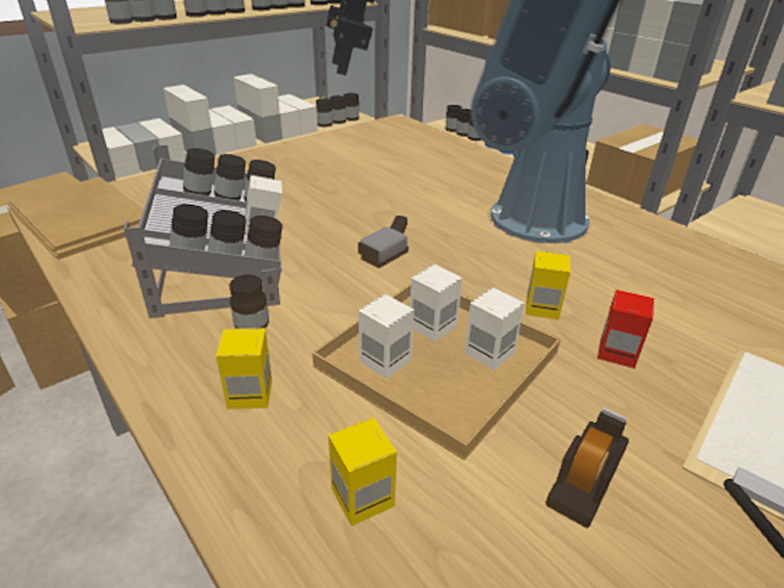

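View pics/r9s.png

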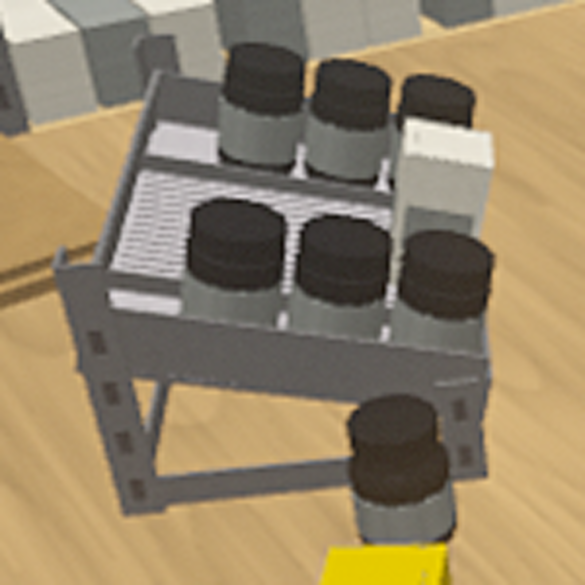

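View pics/r9t.png

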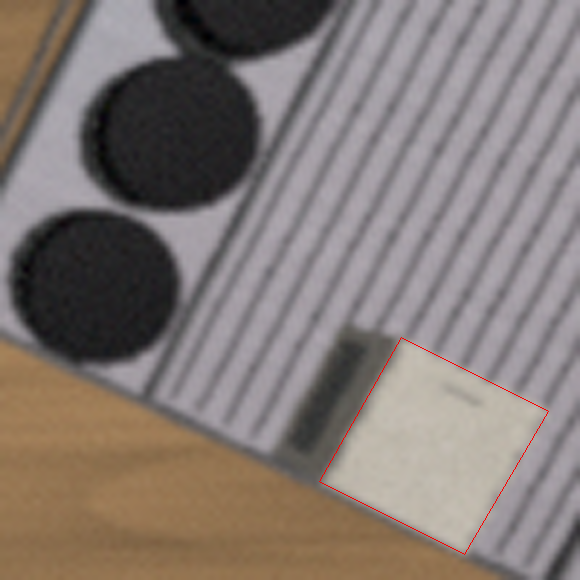

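The carton's top face matches the predicted outline (flat, square, at x=0 against the stop) to about a pixel. The three white cartons stand upright in the tray, and the jar, dispenser and scanner are at the same pixels as at the start.

```bash
python3 - <<'E'
from h import *
from station import robot
a=pickle.load(open("im0.pkl","rb"))["top"]["pixels"].astype(int);b=pickle.load(open("im9.pkl","rb"))["top"]["pixels"].astype(int)
D=np.abs(a-b).mean(2)
for n,(u,v) in dict(jar=(327,124),disp=(104,207),scan=(352,266)).items(): print(n,D[v-35:v+35,max(0,u-35):u+35].max().round(1))
print(robot.state()["contact_force"],robot.hand_in())
E
```

```text
jar 18.7
disp 18.7
scan 15.0
the job is handed in; nothing more can be done
[ 0.84207971 -0.17641603 -0.48392214] None
```

The heavy carton is in the middle lane of the shelf and the other three are back upright in the tray. I handed the job in at about 26.5 s of the 72 s allowed.

- **Which one was heavy:** I lifted all four. Three read 1.75, 1.33 and 1.46 N, so they hold empty bottles. The fourth, at about (0.562, 0.288), read 3.73 N, roughly 380 g. The 1.75 N reading is slightly above the stated empty maximum of about 1.6 N. It is within sensor noise and well below the 3 N minimum for a full carton.
- **Placing:** I lowered the heavy carton tilted to the slope and touched the front stop first. I then seated it on the deck and pressed it gently against the stop (about 5 N against the stop, 4 N on the deck) before releasing. The three empty cartons were set down under force feedback. The highest of those set-down forces was 24 N, on the first one.
- **Last checks:** In the top view the carton's top face matches the outline for flat, square and snug to within about a pixel. The bottom edge at the stop was hidden in the scene view, so snugness rests on the top view and the contact force. The jar, dispenser and scanner show only noise-level image differences from the start. The gripper was empty, clear of everything, and read near-zero force. No check failed.

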